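# Back the hand winch off onto its stop

### The job

This hand winch has to be wound back onto its stop so that a new strap can be fitted. Flip the ratchet pawl back so that it stands clear of the toothed wheel, then turn the crank backward until its arm comes down on the rubber buffer of the stop and press it firmly home, with about 15 to 25 N on the rubber, for half a second. Let go of the crank and tip the pawl back down onto the teeth; do not force the wheel against the pawl or jam the pawl, do not squash the buffer hard, and leave the other things on the bench alone.

Things in the scene. Friction and masses are not known exactly. Their poses are not given: they have to be found in the camera images.
- winch: Grey painted steel frame of the hand winch, bolted down: base plate 230 x 180 x 8 mm, two upright side plates to 155 mm height. Origin under the middle, on the bench; its x runs from the stop side to the far side, y along the axle towards the crank, z up. The axle is 125 mm above the origin.
- drum: Turning part: bare steel drum, 12-tooth ratchet wheel (120 mm over the tips, 12 mm deep, 16 mm wide, at y = -85 mm), crank arm (22 mm wide, 10 mm thick, at y = +50 mm). Origin on the axle; own y along the axle, own z along the crank arm. Backward lets the crank's top fall towards -x of the winch and down onto the stop. Drag about 0.45 Nm (5 N at the grip); stays where left.
- pawl: Dark steel L-shaped pawl on a stud at (-70, -85, 190) mm in the winch frame (its origin). One 56 mm leg reaches to the teeth, a 62 mm thumb tab stands up square to it, both 8 to 9 mm thick. Own z is upright when it lies in a tooth gap, tips towards -x of the winch as it lifts. Past about 1 rad it falls over by itself to rest at 1.95 rad, leg upright, tab level; 100 g.
- crank_grip (a point): Centre of the crank's wooden grip: a freely spinning sleeve, 24 mm thick, 72 mm long, parallel to the axle, 90 mm from the axle and at y = +97 mm of the winch. Its axes turn with the drum.
- pawl_tab (a point): End of the pawl's thumb tab (20 mm wide), 62 mm from the pivot. Axes as the pawl's.
- pawl_nose (a point): Centre of the round nose (10 mm across, 14 mm wide) at the end of the pawl's leg, 56 mm from the pivot. Axes as the pawl's.
- spanner: Loose steel spanner, 190 mm long, lying on the bench; origin under its middle. Leave alone.
- oil_can: Loose blue can, 64 mm across, 130 mm high; origin under its middle. Leave alone.
- socket: Loose steel socket, 32 mm across, 45 mm high, standing; origin under its middle. Leave alone.
- stop: Adjustable stop under the crank arm's path: upright screw in a fixed 26 mm steel socket on the base plate, topped by a black rubber buffer 24 mm across. Origin at the socket's foot, 56 to 64 mm from the axle on the -x side. The buffer's top is set anywhere from 101 to 131 mm above the bench; this pose does not tell. The rubber yields a few mm. Force on it is about 1.5 times the push at the grip beyond the drag.

How it is judged:
By the outcome, as a careful person would: the job done as asked, in the order asked, and still so for the second after the job is handed in, with the robot touching nothing.
It also fails if it takes over 72 s, if anything falls off the work surface, if the arm or the gripper's body presses on something with over 40 N, if the wrist force passes 120 N, or if a joint passes its speed limit or range.

### The arm

A 6-joint arm with a two-finger parallel gripper is mounted at the origin on the work surface. World frame = base frame: x ahead of the robot, y to its left, z up, the work surface at z = 0. Lengths are in mm, angles in rad, forces in N, time in s.
With the tool pointing down it reaches from about 300 to 775 mm from the base axis. Payload 14.6 kg.
Tool frame: the origin (TCP) lies midway between the tips of the shut fingers; the grasp point (between the pads) lies 19 mm behind it; z points along the fingers, y is the line along which they close (so a half turn about z gives the same grasp; the last joint's range is limited). The gripper opens to 85 mm and grips with 20 to 120 N. Pads are 22 mm wide; open, the fingers measure 114 mm over their backs; the gripper's body (76 mm by 85 mm) begins 54 mm behind the grasp point. The pads swing forward as they close: fully open they stand 13 mm farther back than shut.
Start: joints at [-1.175, 0.3, 1.521, -0, 1.321, -0.067], TCP at [245.542, -492.137, 231.281] pointing down, gripper open.
Joint ranges: [-3.03, 3.03], [-0.79, 2.21], [0.23, 2.52], [-1.04, 4.18], [0, 3.07], [-2.55, 2.55]. Speed limits (rad/s): [2.22, 2.22, 2.57, 3.14, 3.14, 3.14].

### API

Orientations are given as [roll, pitch, yaw] about the fixed x, y, z axes, in that order (R = Rz(yaw) Ry(pitch) Rx(roll)).
In Python, from station import robot, effector, vision, finish_job gives the robot as it stands. Calls block until the motion is done:
- robot.move_pose(position, orientation): joint-space move of the TCP to a pose.
- robot.servo_line(position, feed=150, ori=None, guard=None): straight line of the TCP; ori=None keeps the orientation; feed is the mean speed in mm/s. With guard (N) it stops when the force on the tool has changed by that much, and returns True; else False.
- robot.goto_joints(angles): joint-space move.
- effector.set_gripper(opening): finger opening in mm; the grip force is fixed at half the most; returns when the fingers have stopped.
- robot.wait(seconds).
- robot.solve_ik(position, orientation): joint angles nearest the present ones, or None.
- robot.get_state(): the state.
- vision.capture(name): name is "scene" or "top" or "wrist"; returns a dict with "image" (420x560x3 uint8, blue, green, red), "range_z" (420x560 float32, mm along the optical axis (not along the pixel's ray), 0 where there is no reading), "vertical_fov" (degrees; the focal length in pixels is half the picture's height over the tangent of half this angle, whatever the lens; pixels are square), "cx", "cy" (the principal point, pixels), "rvec" (rotation vector, rad) and "tvec" (3), from world to camera coordinates, as OpenCV has them; the wrist camera has in their place "hand_eye" (4x4, takes a point from camera to tool coordinates, whose origin is the TCP and whose axes are the flange's). Camera axes: x right, y down, z forward; pixel columns grow to the right and rows downward; lengths in mm; the calibration is good to about 2 mm. The wrist camera is an equidistant fisheye: a pixel r from the principal point sees the ray r / f radians off the axis. A picture is of the moment at which its call begins: read the wrist's pose just before it.
A pose or a line that the arm cannot do raises robot.PlanningError and nothing moves.
- finish_job(): hands the job in; it is judged then, once.
The state is a dict: "time": time; "joints": joint angles; "qvel": joint speeds; "tau": joint torques, N m; "tool_pos": TCP position; "tool_rot": TCP orientation; "contact_force": force on the tool from outside, world axes, zero at the start; "torque": the same for the moment, N m; "width": finger opening in mm; "finger_force": force on a finger pad.
Only numpy, scipy, OpenCV 4.12 (cv2) and the standard library are available. Lean on these libraries where they do the work, as an engineer would, in place of code of your own. Each camera call takes 0.05 s, during which the arm holds its last target. There are 200 camera calls.

## Working session

There is one attempt and no reset: what is moved stays moved. The work goes in short steps, each a Python script; the robot and the scene stay as the last script left them, time stands still between calls to the robot, and variables do not carry over. Pictures are saved under pics/ and viewed, at most 10 in all, crops included, and the job is handed in when it is done.

```bash
mkdir -p pics
cat > h.py <<'E'
import numpy as np, cv2, pickle
from station import robot, effector, vision, finish_job
def cap(n):
    s=robot.get_state(); c=vision.capture(n); c['s']=s; return c
def points(c):
    im=c['image']; H,W=im.shape[:2]; f=H/2/np.tan(np.radians(c['vertical_fov'])/2)
    v,u=np.mgrid[:H,:W]; z=c['range_z']
    P=np.stack([(u-c['cx'])/f*z,(v-c['cy'])/f*z,z],-1)
    R=cv2.Rodrigues(np.array(c['rvec'],float))[0]
    return (P-np.array(c['tvec']).ravel())@R   # R^T (P-t)
E
python3 - <<'E'
from h import *
for n in("scene","top"):
    c=cap(n); pickle.dump(c,open(n+'.pkl','wb')); cv2.imwrite(f'pics/{n}0.png',c['image'])
    print(n,c['vertical_fov'],c['cx'],c['cy'],c['rvec'],c['tvec'])
s=robot.get_state(); print(s)
E
```

```text
scene 54.186207720102104 284.37070721134864 206.12593971347442 [ 1.56761933  2.11456597 -0.75642029] [ 180.40089676 -275.90368299 1377.04655083]
top 46.37150399939804 280.0256248233902 213.11195937611495 [ 2.21461963 -2.15730559  0.08487156] [ -32.09984972  508.8044297  1374.96272365]
{'time': 0.1, 'joints': array([-1.17458969e+00,  3.00398515e-01,  1.52152829e+00,  9.60398492e-06,
        1.32065683e+00, -6.66301560e-02]), 'qvel': array([-0.00125387, -0.00247425, -0.00238911,  0.00080436, -0.00139963,
        0.00021921]), 'tau': array([ 2.96993792e-03, -5.44380605e+01, -3.62366903e+01,  9.50571120e-05,
        3.08053844e-03,  2.29522897e-05]), 'tool_pos': array([ 245.47480747, -491.9547514 ,  230.78345269]), 'tool_rot': array([-3.14060449e+00, -7.52626779e-05,  4.62834377e-01]), 'contact_force': array([-1.03483483,  0.31800109,  0.53067633]), 'torque': array([-0.0016722 ,  0.00968543,  0.01453524]), 'finger_force': 0.0, 'width': 85.30580964818076}
```

View pics/scene0.png

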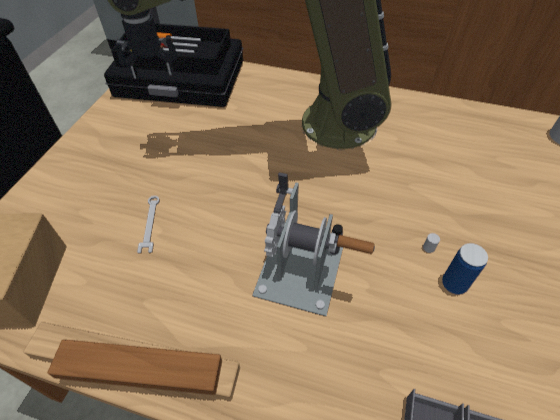

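View pics/top0.png

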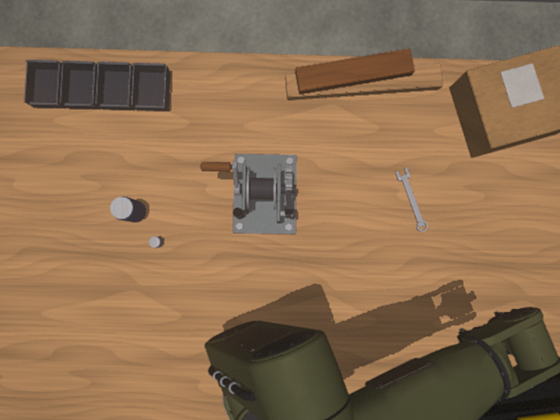

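The winch base spans (233..297, 154..234) in the top view. Its -x side, with the black buffer at (239,212) and the pawl, faces the robot. The grip at (215,167) points to world +y and leans towards +x. Spanner, can and socket stand well aside.

```bash
cat > m.py <<'E'
from h import *
def winch(top):
    P=points(top); im=top['image'].astype(int); sat=im.max(-1)-im.min(-1)
    box=np.zeros(sat.shape,bool); box[140:250,190:315]=1
    m=box&(abs(P[...,2]-8)<5)&(sat<35)&(top['range_z']>0)
    m=cv2.morphologyEx(m.astype(np.uint8),cv2.MORPH_OPEN,np.ones((3,3)))>0
    r=cv2.minAreaRect(P[m][:,:2].astype(np.float32)); return P,im,sat,box,m,r
E
python3 - <<'E'
from m import *
top=pickle.load(open('top.pkl','rb'))
P,im,sat,box,m,r=winch(top); print('plate',r,cv2.boxPoints(r),'z',np.median(P[m][:,2]))
print('benchz',np.median(P[300:320,100:200,2]), P[100:300:50,150,2])
def rep(n,P,mm):
    q=P[mm]; print(n,len(q),q.mean(0).round(1) if len(q) else'',q.min(0).round(),q.max(0).round()) if len(q) else print(n,0)
br=lambda im,P:(im[...,2]-im[...,0]>40)&(P[...,2]>60)
rep('grip top',P,box&br(im,P))
sc=pickle.load(open('scene.pkl','rb')); Q=points(sc); jm=sc['image'].astype(int); sb=np.zeros(sat.shape,bool); sb[165:315,250:385]=1
g=sb&br(jm,Q)&(np.arange(560)[None]>330); rep('grip scene',Q,g)
c,sv,vt=np.linalg.svd(Q[g]-Q[g].mean(0),full_matrices=False)[0:3] ; print(vt[0])
bb=sb&(Q[...,2]>215)&(Q[...,2]<290); rep('pawl scene>215',Q,bb)
bb=box&(P[...,2]>200)&(P[...,2]<290); rep('pawl top>200',P,bb)
k=box&(im.max(-1)<60)&(np.arange(560)[None]<250)&(np.arange(420)[:,None]>200); rep('buffer top',P,k&(P[...,2]>90)&(P[...,2]<140)); 
z=P[k][:,2];print(np.percentile(z,[0,10,25,50,75,90,100]).round())
for n,I,x0,y0,x1,y1 in(('s',sc['image'],240,160,390,315),('t',top['image'],190,140,310,250)):
    cv2.imwrite(f'pics/{n}1.png',cv2.resize(I[y0:y1,x0:x1],None,fx=5 if n=='s' else 5,fy=5 if n=='t' else 3.8,interpolation=cv2.INTER_CUBIC))
E
```

```text
plate ((566.2207641601562, 27.084922790527344), (228.86854553222656, 177.91470336914062), 0.5292696356773376) [[450.96967 114.98141]
 [452.6131  -62.9257 ]
 [681.47186 -60.81156]
 [679.8284  117.09555]] z 8.183881773487258
benchz 0.7642424151375103 [23.81671181  1.02896291 -0.49239995  5.54874567]
grip top 323 [585.7 125.7 330.8] [407. -58. 130.] [ 620.  180. 1409.]
grip scene 464 [649.9 145.3 264.6] [509.  81.  90.] [1091.  183.  890.]
[-5.76879793e-01  4.55422031e-04 -8.16828928e-01]
pawl scene>215 327 [574.4  76.5 224.3] [505. -48. 215.] [619. 179. 255.]
pawl top>200 500 [575.3  87.2 215. ] [476. -55. 200.] [620. 180. 255.]
buffer top 38 [503.2  95.  106.9] [495.  85. 103.] [511. 104. 112.]
[ 41.  83. 104. 107. 108. 110. 112.]
```

View pics/s1.png

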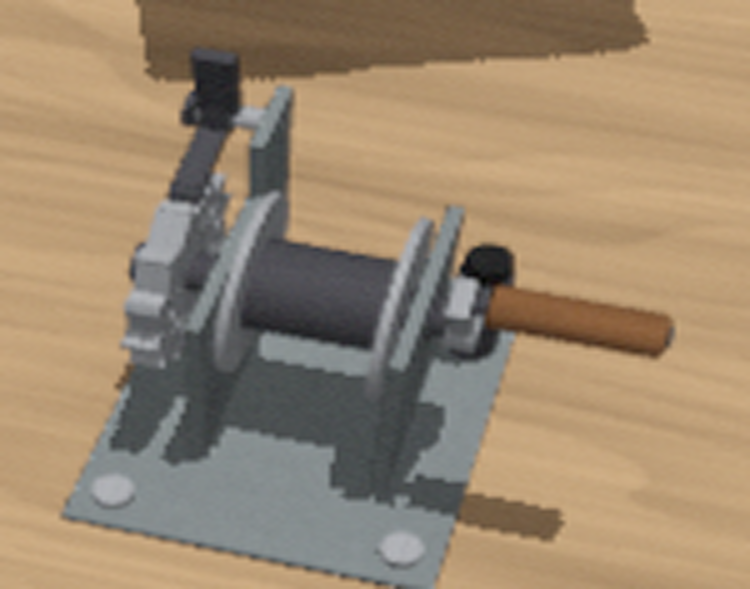

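Crop: pawl tab stands up at (215,85), leg down in the teeth; the buffer is the black disc at (488,265); the grip lies at (490..670, 290..350). The measured parts suggest the axle assembly's origin is shifted in y from the plate's middle, so I'll refine that.

Run:
```python
from m import *
top=pickle.load(open('top.pkl','rb'));sc=pickle.load(open('scene.pkl','rb'))
for n,c in(('top',top),('scene',sc)):
    P=points(c); im=c['image'].astype(int); sat=im.max(-1)-im.min(-1)
    B=(P[...,0]>440)&(P[...,0]<700)&(P[...,1]>-80)&(P[...,1]<200)&(P[...,2]>20)&(P[...,2]<300)&(c['range_z']>0)
    def rep(s,m):
        q=P[m]
        if len(q)>3: print(n,s,len(q),'med',np.median(q,0).round(1),'p2',np.percentile(q,3,0).round(1),'p98',np.percentile(q,97,0).round(1))
    g=B&(sat>40)&(P[...,1]>95)&(P[...,2]>80); rep('grip',g)
    q=P[g]; 
    if len(q)>5:
        for lo in range(90,180,15):
            k=q[(q[:,1]>=lo)&(q[:,1]<lo+15)]
            if len(k): print(lo,k.mean(0).round(1),k[:,0].min().round(1),k[:,0].max().round(1),k[:,2].max().round(1))
    d=B&(im.max(-1)<75)
    rep('dark pawl tab z>200',d&(P[...,2]>200)&(P[...,1]<20)); rep('pawl leg',d&(P[...,2]>150)&(P[...,2]<195)&(P[...,1]<-15))
    rep('drum dark',d&(P[...,1]>-20)&(P[...,1]<75)&(P[...,2]>100))
    rep('buffer',d&(P[...,1]>70)&(P[...,0]<535)&(P[...,2]>90))
    rep('wheel',B&(im.max(-1)>95)&(sat<35)&(P[...,1]<-25)&(P[...,2]>100))
    rep('side plates top',B&(sat<35)&(abs(P[...,2]-155)<4)&(P[...,1]>50))
    rep('crank arm',B&(sat<35)&(P[...,1]>85)&(P[...,2]>110)&(P[...,0]>535))
```

```text
top grip 287 med [605.  144.3 213.8] p2 [595.5 110.2 205.2] p98 [618.1 176.6 219.2]
105 [605.1 113.5 214. ] 595.7 619.7 222.2
120 [606.3 127.5 213.2] 595.7 619.7 219.3
135 [606.1 142.8 213.3] 595.0 618.5 222.2
150 [605.5 157.8 213.3] 594.9 617.8 220.2
165 [605.2 172.1 213. ] 594.9 617.2 221.4
top dark pawl tab z>200 58 med [499.6 -38.3 232.8] p2 [489.6 -49.5 201.1] p98 [508.4 -29.5 253.4]
top pawl leg 17 med [535.  -39.3 185.8] p2 [476.9 -48.4 171.8] p98 [554.  -17.4 194.4]
top drum dark 382 med [552.4  35.3 144.7] p2 [511.5 -15.2 122.1] p98 [594.2  71.9 156.9]
top buffer 86 med [504.9  92.3 107.5] p2 [492.2  71.7  94. ] p98 [516.7 104.8 155.3]
top wheel 164 med [583.4 -38.4 174.8] p2 [492.4 -46.4 148. ] p98 [618.6 -27.6 196.5]
top side plates top 189 med [565.4  74.6 154.1] p2 [509.9  50.6 151.2] p98 [619.2  91.8 158.3]
top crank arm 204 med [580.2  95.1 168.8] p2 [550.4  85.6 129.2] p98 [616.4 105.6 217.2]
scene grip 427 med [615.1 146.  214.3] p2 [600.4 111.3 201.4] p98 [620.8 178.4 218.3]
90 [511.3 103.1  89.8] 511.3 511.3 89.8
105 [609.7 114.4 209.8] 509.3 621.2 218.7
120 [614.1 127.6 213.2] 599.4 622.1 218.7
135 [613.8 142.4 212.8] 599.0 621.5 219.6
150 [613.4 157.5 212.6] 598.3 621.0 219.8
165 [613.7 172.5 212.8] 600.1 621.1 219.4
scene dark pawl tab z>200 134 med [507.8 -37.6 228.9] p2 [503.  -47.8 201.1] p98 [513.  -28.  252.1]
scene pawl leg 32 med [550.3 -35.8 186.8] p2 [505.2 -51.  183. ] p98 [558.  -30.6 194.2]
scene drum dark 384 med [592.5  17.5 138. ] p2 [497.5 -12.5 107.1] p98 [627.5  59.5 190.7]
scene buffer 87 med [510.   96.9 106.9] p2 [496.8  85.8  92.5] p98 [517.1 106.3 110.1]
scene wheel 405 med [592.8 -34.5 162.7] p2 [503.9 -45.2 104.5] p98 [626.2 -28.8 194.6]
scene side plates top 239 med [571.1  76.1 155.3] p2 [513.6  52.  151.3] p98 [624.8  81.4 158. ]
scene crank arm 165 med [607.3  99.5 203.3] p2 [566.3  86.1 121.5] p98 [622.2 125.6 218.8]
```

View pics/t1.png

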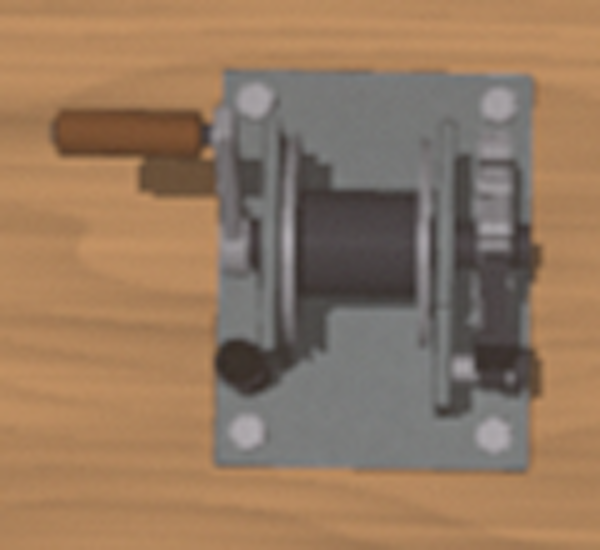

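Top crop: grip at (55..210,132), buffer at (240,365), pawl at (500,370) with its leg running up to the wheel. Grip spans y 108–180, so the winch origin is at about (568, 46.5). Next I check the pawl's shape against height and the reachability.

Run:
```python
from m import *
for n in('top','scene'):
    c=pickle.load(open(n+'.pkl','rb')); P=points(c); im=c['image'].astype(int)
    B=(P[...,0]>460)&(P[...,0]<580)&(P[...,1]>-60)&(P[...,1]<10)&(c['range_z']>0)
    for z in range(150,260,10):
        q=P[B&(P[...,2]>=z)&(P[...,2]<z+10)]
        if len(q): print(n,z,len(q),'x',np.percentile(q[:,0],[0,10,50,90,100]).round(),'y',np.percentile(q[:,1],[0,10,50,90,100]).round())
pi=np.pi
for p,o in[((545,-38,330),(pi,0,0)),((545,-38,212),(pi,0,0)),((440,-38,212),(pi,0,0)),((607,150,190),(pi,0,pi/2)),((607,150,190),(pi,0,-pi/2)),((478,150,95),(pi,0,pi/2)),((478,150,95),(pi,0,-pi/2))]:
    print(p,o,robot.solve_ik(p,o))
```

```text
top 150 94 x [515. 531. 561. 576. 580.] y [-17. -17. -12.   7.  10.]
top 160 15 x [476. 494. 529. 553. 569.] y [-32. -16.  -5.  -2.  -2.]
top 170 67 x [478. 541. 560. 578. 580.] y [-46. -42. -32.  -2.  -1.]
top 180 89 x [486. 528. 551. 571. 575.] y [-51. -44. -37. -23.  -1.]
top 190 110 x [477. 488. 499. 533. 543.] y [-56. -51. -37. -15. -11.]
top 200 77 x [476. 484. 496. 518. 523.] y [-55. -47. -17. -13. -11.]
top 210 9 x [496. 496. 496. 498. 498.] y [-47. -47. -40. -32. -30.]
top 220 7 x [498. 498. 498. 500. 500.] y [-45. -43. -35. -31. -30.]
top 230 9 x [499. 499. 500. 501. 502.] y [-49. -49. -42. -36. -32.]
top 240 20 x [501. 501. 504. 508. 510.] y [-48. -47. -38. -30. -29.]
top 250 22 x [502. 503. 506. 510. 510.] y [-48. -46. -41. -32. -32.]
scene 150 151 x [486. 523. 556. 576. 580.] y [-37. -30. -10.   6.  10.]
scene 160 61 x [487. 504. 539. 571. 579.] y [-32. -30. -10.   0.   1.]
scene 170 84 x [479. 516. 555. 579. 580.] y [-45. -38. -10.   0.   1.]
scene 180 174 x [480. 508. 552. 575. 580.] y [-54. -43. -34.  -9.   1.]
scene 190 160 x [480. 499. 510. 531. 545.] y [-55. -46. -
[... 608 characters left out ...]
653589793, 0, 0) [-1.36655638e-01  3.07948420e-01  1.55641958e+00 -4.44089210e-16
  1.27722466e+00  1.43414069e+00]
(440, -38, 212) (3.141592653589793, 0, 0) [-1.69118359e-01  7.48006224e-02  1.83506432e+00 -4.44089210e-16
  1.23172771e+00  1.40167797e+00]
(607, 150, 190) (3.141592653589793, 0, 1.5707963267948966) [ 1.83694178e-01  5.00879854e-01  1.33922883e+00 -4.44089210e-16
  1.30148397e+00  1.83694178e-01]
(607, 150, 190) (3.141592653589793, 0, -1.5707963267948966) None
(478, 150, 95) (3.141592653589793, 0, 1.5707963267948966) [ 2.30954118e-01  3.55104345e-01  1.79478927e+00 -4.44089210e-16
  9.91699040e-01  2.30954118e-01]
(478, 150, 95) (3.141592653589793, 0, -1.5707963267948966) None
```

Run:
```python
from h import *
pi=np.pi; D=(pi,0,0)
effector.set_gripper(0)
robot.servo_line((245.5,-492,330),feed=250)
robot.move_pose((548,-39,300),D)
print(robot.servo_line((548,-39,214),feed=120,guard=15))
f0=robot.get_state()['contact_force']
for x in range(530,445,-10):
    g=robot.servo_line((x,-39,214),feed=60,guard=15); s=robot.get_state(); print(x,g,(s['contact_force']-f0).round(1))
    if g: break
robot.servo_line((s['tool_pos'][0],-39,320),feed=200)
print(robot.get_state()['time'])
robot.move_pose((400,-60,320),D)
c=cap('wrist'); cv2.imwrite('pics/w1.png',c['image']); print(c['hand_eye'],c['cx'],c['cy'],c['vertical_fov'])
c=cap('scene'); pickle.dump(c,open('scene2.pkl','wb')); cv2.imwrite('pics/s2.png',cv2.resize(c['image'][150:320,240:400],None,fx=3.5,fy=3.5,interpolation=cv2.INTER_CUBIC))
P=points(c); B=(P[...,0]>400)&(P[...,0]<600)&(P[...,1]>-60)&(P[...,1]<-22)
for z in range(160,260,10):
    q=P[B&(P[...,2]>=z)&(P[...,2]<z+10)]
    if len(q): print(z,len(q),np.percentile(q[:,0],[0,10,50,90,100]).round(),np.percentile(q[:,1],[0,50,100]).round())
```

```text
False
530 False [-0.1 -0.3 -0.2]
520 False [-0.5  0.2  0. ]
510 False [-0.4 -0.8 -1. ]
500 False [-0.3 -0.7 -0.6]
490 False [ 0.1 -0.6 -0.5]
480 False [ 0.1  1.  -0.7]
470 False [-0.1 -0.  -0.5]
460 False [-1.1  0.2 -0.7]
450 False [-0.1 -0.3 -1.3]
7.9083
[[ 3.96113190e-04 -9.59895038e-01 -2.80359341e-01  6.98962017e+01]
 [ 9.99999865e-01  4.74622819e-04 -2.12138293e-04  4.90328318e-01]
 [ 3.36695435e-04 -2.80359219e-01  9.59895096e-01 -1.43430726e+02]
 [ 0.00000000e+00  0.00000000e+00  0.00000000e+00  1.00000000e+00]] 276.8871989626785 210.03636112649914 65.70646984690485
160 26 [522. 525. 562. 593. 599.] [-40. -30. -29.]
170 137 [537. 541. 576. 593. 600.] [-46. -36. -29.]
180 90 [435. 444. 567. 576. 599.] [-52. -36. -25.]
190 127 [440. 449. 496. 508. 510.] [-54. -35. -23.]
200 47 [492. 495. 501. 505. 510.] [-54. -40. -23.]
210 21 [496. 497. 498. 500. 502.] [-45. -38. -31.]
220 21 [494. 497. 498. 499. 500.] [-45. -38. -31.]
230 25 [495. 496. 497. 499. 500.] [-45. -38. -31.]
240 23 [488. 494. 496. 498. 498.] [-46. -38. -31.]
250 18 [490. 491. 494. 498. 498.] [-45. -37. -31.]
```

View pics/s2.png

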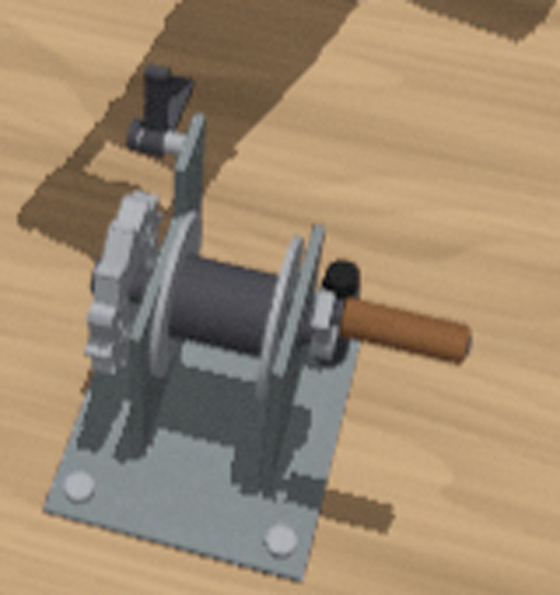

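The pawl now stands flipped back: leg upright at (160,100), tab level towards the robot, clear of the wheel. Now I grasp the crank and turn it the first part with force feedback.

```bash
cat > crank.py <<'E'
from h import *
pi=np.pi; D=(pi,0,pi/2); R=90.
def arc(st,dphi,n,feed=70,lim=30,k=.04):
    """st: cx,dz (tcp below grip), dr radial correction, phi, f0"""
    for i in range(n):
        st['phi']-=dphi; p=st['phi']; er=np.array([np.sin(p),0,np.cos(p)]); et=np.array([-np.cos(p),0,np.sin(p)])
        q=np.array([st['cx'],st['y'],125-st['dz']])+(R+st['dr'])*er
        robot.servo_line(q,feed=feed); s=robot.get_state(); f=s['contact_force']-st['f0']
        fr,ft=f@er,f@et; st['dr']+=np.clip(k*fr,-1,1)
        print('phi %.2f fr %.1f ft %.1f fy %.1f dr %.2f z %.1f'%(p,fr,ft,f[1],st['dr'],s['tool_pos'][2]))
        if abs(fr)>lim or abs(ft)>lim: print('LIMIT'); break
    pickle.dump(st,open('st.pkl','wb')); return s
E
python3 - <<'E'
from crank import *
robot.move_pose((608,150,300),D); effector.set_gripper(60)
print(robot.servo_line((608,150,188),feed=120,guard=12)); robot.wait(.2)
f0=robot.get_state()['contact_force']
effector.set_gripper(10); robot.wait(.2)
s=robot.get_state(); print(f0,s['contact_force']-f0,s['width'],s['tool_pos'],s['finger_force'],s['time'])
cx=568.5; phi=np.arcsin((s['tool_pos'][0]-cx)/R); gz=125+R*np.cos(phi); print('phi',phi,'gz',gz)
st=dict(cx=cx,y=s['tool_pos'][1],dz=gz-s['tool_pos'][2],dr=0.,phi=phi,f0=f0)
print(st['dz']); s=arc(st,.08,6); print(s['time'])
E
```

```text
False
[-0.44408798  0.31140988 -0.1187592 ] [ 1.12715385 -0.68344359  4.52538957] 22.155210479104824 [608.16622486 150.00853527 188.30468349] 58.72434318065643 11.9917
phi 0.4564182518111788 gz 205.78731710901957
17.48263362275668
phi 0.38 fr 5.9 ft 3.2 fy -1.4 dr 0.24 z 191.5
phi 0.30 fr 6.1 ft 3.5 fy -2.4 dr 0.48 z 194.1
phi 0.22 fr 6.7 ft 4.9 fy -2.8 dr 0.75 z 196.2
phi 0.14 fr 8.5 ft 4.3 fy -4.9 dr 1.09 z 197.7
phi 0.06 fr 7.7 ft 3.6 fy -5.2 dr 1.40 z 198.6
phi -0.02 fr 8.0 ft 2.4 fy -6.3 dr 1.72 z 199.0
13.5
```

```bash
sed -i "s/fr,ft=f@er,f@et;/fr,ft=f@er,f@et; st['y']+=np.clip(.06*f[1],-.5,.5);/" crank.py
python3 - <<'E'
from crank import *
st=pickle.load(open('st.pkl','rb'))
s=arc(st,.1,13,k=.1,feed=60); print(s['time'],s['tool_pos'],s['width'])
c=cap('scene'); cv2.imwrite('pics/s3.png',cv2.resize(c['image'][100:320,200:440],None,fx=2.5,fy=2.5,interpolation=cv2.INTER_CUBIC))
E
```

```text
phi -0.12 fr 8.5 ft 2.9 fy -6.4 dr 2.57 z 198.5
phi -0.22 fr 3.1 ft 3.1 fy -3.8 dr 2.88 z 197.2
phi -0.32 fr -1.8 ft 3.7 fy -4.4 dr 2.70 z 194.9
phi -0.42 fr -0.1 ft 1.9 fy -2.0 dr 2.68 z 191.8
phi -0.52 fr 2.3 ft 2.3 fy -1.3 dr 2.91 z 187.7
phi -0.62 fr 1.4 ft 3.1 fy -1.5 dr 3.05 z 182.7
phi -0.72 fr 0.8 ft 2.9 fy 0.3 dr 3.12 z 176.9
phi -0.82 fr 0.5 ft 3.5 fy 0.2 dr 3.18 z 170.4
phi -0.92 fr 1.3 ft 2.6 fy -0.4 dr 3.30 z 163.4
phi -1.02 fr 0.1 ft 4.3 fy -1.4 dr 3.31 z 155.7
phi -1.12 fr -1.2 ft 5.8 fy -1.4 dr 3.20 z 147.6
phi -1.22 fr -0.5 ft 6.7 fy -0.7 dr 3.15 z 138.9
phi -1.32 fr 1.0 ft 6.5 fy -0.4 dr 3.24 z 130.1
17.5 [478.07925572 148.66204997 130.12259256] 22.286200261410475
```

View pics/s3.png

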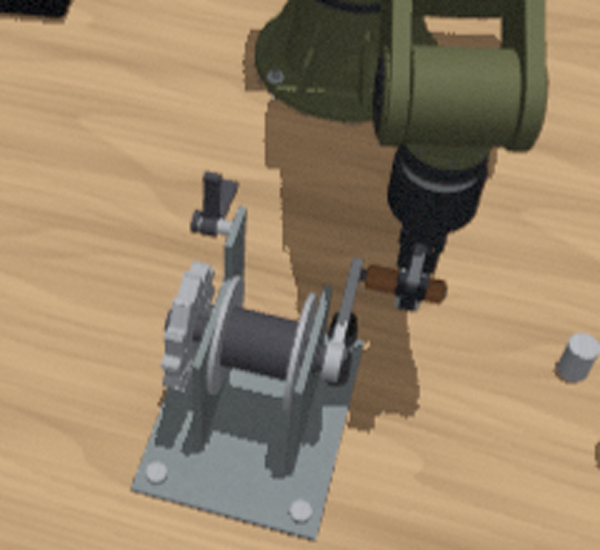

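The crank follows the gripper: its arm is near level just above the black buffer (340,330). The pawl is still flipped. Now slow steps down, taking the free-turning force as the reference.

```bash
cat > press.py <<'E'
from crank import *
st=pickle.load(open('st.pkl','rb')); hist=[]
def step(d,w=.08,feed=20):
    st['phi']-=d; p=st['phi']; er=np.array([np.sin(p),0,np.cos(p)]); et=np.array([-np.cos(p),0,np.sin(p)])
    robot.servo_line(np.array([st['cx'],st['y'],125-st['dz']])+(R+st['dr'])*er,feed=feed)
    robot.wait(w); a=[]
    for _ in range(3): a.append(robot.get_state()['contact_force']); robot.wait(.02)
    f=np.mean(a,0)-st['f0']; s=robot.get_state(); st['dr']+=np.clip(.03*(f@er),-.2,.2)
    return f@et,f@er,f[1],s
E
python3 - <<'E'
from press import *
for i in range(36):
    d=.012 if hist and len(hist)>1 and hist[-1]<np.median(hist[-6:])-1.5 else .02
    ft,fr,fy,s=step(d); hist.append(ft)
    print('%.3f ft %.1f fr %.1f fy %.1f z %.2f t %.1f'%(st['phi'],ft,fr,fy,s['tool_pos'][2],s['time']))
    if len(hist)>3 and ft<np.median(hist[:-1][-8:])-5: break
    if st['phi']<-1.85: break
st['hist']=hist; pickle.dump(st,open('st.pkl','wb'))
E
```

```text
-1.344 ft -1.0 fr 3.5 fy -0.9 z 128.82 t 17.9
-1.364 ft -1.8 fr 0.8 fy -0.8 z 126.88 t 18.3
-1.384 ft -1.0 fr -2.5 fy -0.5 z 124.89 t 18.7
-1.404 ft 0.2 fr -4.1 fy 0.1 z 122.94 t 19.1
-1.424 ft 0.3 fr -4.8 fy 0.3 z 121.05 t 19.5
-1.444 ft 0.8 fr -3.3 fy 0.5 z 119.17 t 19.9
-1.464 ft 0.1 fr -0.7 fy 0.2 z 117.28 t 20.2
-1.484 ft 0.2 fr 0.2 fy 0.9 z 115.45 t 20.6
-1.504 ft 0.2 fr 0.5 fy 0.2 z 113.63 t 21.0
-1.524 ft 0.4 fr 0.8 fy 1.3 z 111.79 t 21.4
-1.544 ft 1.4 fr 0.3 fy 1.1 z 109.95 t 21.8
-1.564 ft 0.7 fr -0.5 fy 1.2 z 108.12 t 22.1
-1.584 ft 0.9 fr -1.4 fy 1.1 z 106.23 t 22.5
-1.604 ft 0.7 fr -1.2 fy 1.0 z 104.38 t 22.9
-1.624 ft 1.4 fr -1.5 fy 1.3 z 102.53 t 23.3
-1.644 ft 0.8 fr -2.0 fy 0.4 z 100.68 t 23.7
-1.664 ft -2.3 fr -0.1 fy 0.8 z 98.95 t 24.1
-1.676 ft -5.9 fr 0.6 fy 0.6 z 98.00 t 24.4
```

Run:
```python
from press import *
pr=lambda: print('%.4f ft %.1f fr %.1f fy %.1f z %.2f t %.2f'%(st['phi'],ft,fr,fy,s['tool_pos'][2],s['time']))
ft,fr,fy,s=step(0,w=.3); pr()
ft,fr,fy,s=step(.008,w=.02,feed=10); pr()
for i in range(8):
    if ft<-12: break
    ft,fr,fy,s=step(min(.01,max(.002,(ft+12.6)/3.6/90)),w=.1,feed=10); pr()
for i in range(5): ft,fr,fy,s=step(0,w=.1); pr()
pickle.dump(st,open('st.pkl','wb'))
```

```text
-1.6756 ft -5.3 fr 0.3 fy 0.1 z 98.01 t 25.05
-1.6836 ft -8.1 fr 0.6 fy -0.2 z 97.49 t 25.37
-1.6936 ft -10.6 fr 2.4 fy -0.3 z 96.69 t 25.77
-1.6998 ft -12.7 fr 1.8 fy -0.4 z 96.27 t 26.17
-1.6998 ft -12.5 fr 1.6 fy -0.5 z 96.26 t 26.57
-1.6998 ft -12.0 fr 1.6 fy -0.3 z 96.27 t 26.97
-1.6998 ft -11.5 fr 1.4 fy -0.1 z 96.26 t 27.37
-1.6998 ft -11.5 fr 0.7 fy -0.2 z 96.29 t 27.77
-1.6998 ft -11.4 fr 1.3 fy -0.3 z 96.28 t 28.17
```

The push reads 12 N, so the buffer takes 18–20 N if drag is relaxed at rest, or only about 11 N if drag still opposes. A push near 15.3 N falls within 15–25 N under both readings, so I press to that and hold it.

Run:
```python
from press import *
pr=lambda: print('%.4f ft %.1f fr %.1f fy %.1f z %.2f t %.2f'%(st['phi'],ft,fr,fy,s['tool_pos'][2],s['time']))
ft,fr,fy,s=step(0); pr()
for i in range(14):
    ft,fr,fy,s=step(np.clip((ft+15.3)/3.8/90,0,.006),w=.05,feed=10); pr()
pickle.dump(st,open('st.pkl','wb'))
```

```text
-1.6998 ft -11.4 fr -0.4 fy -0.7 z 96.26 t 28.55
-1.7058 ft -13.3 fr 1.5 fy -0.5 z 95.84 t 28.90
-1.7117 ft -14.6 fr 1.2 fy -1.3 z 95.44 t 29.25
-1.7138 ft -16.6 fr 1.9 fy -0.6 z 95.32 t 29.60
-1.7138 ft -16.5 fr 1.8 fy -0.7 z 95.37 t 29.95
-1.7138 ft -16.1 fr 0.8 fy -0.8 z 95.34 t 30.30
-1.7138 ft -15.4 fr 1.0 fy -0.6 z 95.32 t 30.65
-1.7138 ft -16.0 fr 0.7 fy -1.5 z 95.37 t 31.00
-1.7138 ft -15.5 fr 1.4 fy -1.3 z 95.34 t 31.35
-1.7138 ft -15.3 fr 0.4 fy -0.9 z 95.34 t 31.70
-1.7138 ft -15.5 fr 0.6 fy -1.5 z 95.36 t 32.05
-1.7138 ft -15.6 fr -0.1 fy -1.1 z 95.35 t 32.40
-1.7138 ft -15.0 fr 0.0 fy -1.5 z 95.36 t 32.75
-1.7148 ft -16.7 fr 0.5 fy -1.1 z 95.34 t 33.10
-1.7148 ft -16.6 fr 0.5 fy -1.2 z 95.32 t 33.45
```

Run:
```python
from crank import *
effector.set_gripper(62); s=robot.get_state(); t=s['tool_pos']; print(s['contact_force'],s['width'])
robot.servo_line((t[0],t[1],220),feed=120)
robot.servo_line((t[0],t[1],310),feed=250)
effector.set_gripper(0)
D0=(pi,0,0); robot.move_pose((450,-39,300),D0)
print(robot.servo_line((450,-39,214),feed=120,guard=12)); f0=robot.get_state()['contact_force']
for x in range(460,533,8):
    g=robot.servo_line((x,-39,214),feed=50,guard=12); print(x,g,(robot.get_state()['contact_force']-f0).round(1))
    if g: break
robot.wait(.3)
x=robot.get_state()['tool_pos'][0]
print(robot.servo_line((x,-39,310),feed=100,guard=15))
robot.move_pose((330,-250,330),D0); print(robot.get_state()['time'])
c=cap('scene'); pickle.dump(c,open('scene4.pkl','wb')); cv2.imwrite('pics/s4.png',cv2.resize(c['image'][150:320,240:400],None,fx=3.5,fy=3.5,interpolation=cv2.INTER_CUBIC))
P=points(c)
B=(P[...,0]>430)&(P[...,0]<600)&(P[...,1]>-60)&(P[...,1]<-22)
for z in range(160,260,10):
    q=P[B&(P[...,2]>=z)&(P[...,2]<z+10)]
    if len(q): print(z,len(q),np.percentile(q[:,0],[0,10,50,90,100]).round())
im=c['image'].astype(int); g=(im[...,2]-im[...,0]>40)&(P[...,2]>60)&(P[...,2]<200)&(P[...,1]>105)&(P[...,1]<190)&(P[...,0]>430)&(P[...,0]<560)
print('grip',g.sum(),np.median(P[g],0),P[g].max(0))
```

```text
[0.36513828 0.15153156 0.21611337] 62.12618161589769
False
460 False [-1.6  0.1  0.2]
468 False [-1.6  1.1  0.9]
476 False [-0.9  1.2  0.5]
484 False [-1.4  0.2  1.3]
492 False [-0.8  0.3  1.2]
500 False [-1.9  0.4  0.8]
508 False [-1.1  1.   1.2]
516 False [-1.2  0.3  0.4]
524 False [-0.6  0.5  0.4]
532 False [-1.1  0.8  0. ]
False
43.8417
160 25 [532. 540. 570. 595. 600.]
170 98 [537. 554. 582. 598. 600.]
180 150 [503. 528. 554. 576. 596.]
190 109 [491. 503. 510. 527. 544.]
200 34 [497. 499. 505. 506. 507.]
210 22 [504. 505. 507. 508. 509.]
220 22 [506. 507. 509. 510. 511.]
230 23 [506. 508. 511. 512. 512.]
240 26 [506. 511. 513. 514. 515.]
250 28 [506. 508. 511. 514. 515.]
grip 306 [483.67164111 143.81228589 124.23214921] [497.03121733 180.26352216 130.75173836]
```

View pics/s4.png

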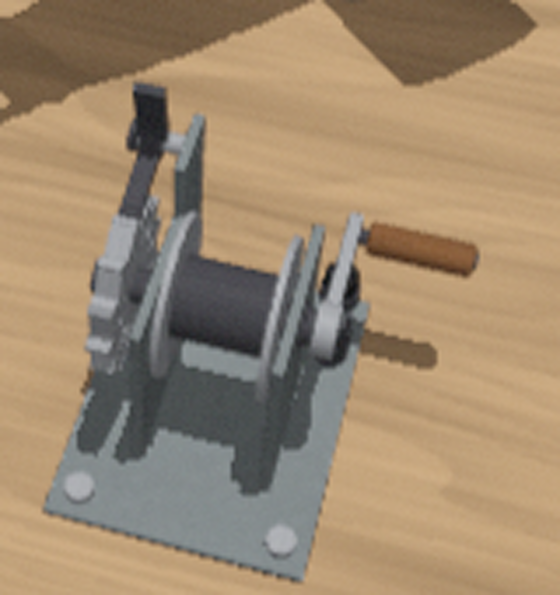

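The pawl is back in the teeth (tab upright at (150,110)) and the crank arm lies on the buffer. Grip is free, robot clear.

```bash
python3 -c "
from station import finish_job
print(finish_job())"
```

```text
the job is handed in; nothing more can be done
None
```

The job is handed in at about 44 s on the robot's clock: I flipped the pawl clear, wound the crank back and pressed it on the buffer for over 3 s at an estimated 16–25 N (from wrist force, since drag at rest is uncertain), then let go and tipped the pawl back onto the teeth, keeping clear of the other things on the bench.

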